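# Unload the routing nest and hold the spring jaw open at the mark

### The job

Lift the finished lug bracket out of the fixture's nest and stand it foot down in the shallow parts tray beside the one already there, without dropping it. Then take the slide's handle, pull it out against its spring until its pointer stands at the line of the index flag on the scale, and keep hold of it there, jaw open for the next blank: finish while holding, do not let go. Leave everything else where it is.

Things in the scene. Friction and masses are not known exactly. Their poses are not given: they have to be found in the camera images.
- fixture: routing fixture bolted to the bed (fixed). Origin under its base plate, own x = the way the slide is pulled, z up. In mm: base plate x -160 to 50, y +-75, 12 thick; black nest block x -150 to -50, y +-39, top z 37; spring housing x -40 to 30, y +-45, top z 56; scale bar with ticks x -15 to 120, y 62 to 78, top z 34; strap clamps at x -100, y +-50 to 99, top z 38
- cavity (a point): centre of the cavity floor in the nest (fixture x -102, y 0, z 30 mm), axes as the fixture. Cavity 72 x 54 mm, 7 mm deep, 2 mm play all round the bracket's foot; on the +x side it has a 28 mm wide mouth for the jaw nose
- bracket: finished cast aluminium lug bracket, loose in the cavity, foot down, axes along the fixture's, about 0.1 kg. Foot 68 (x) x 50 (y) x 8 mm; upright lug on its middle 8 thick (x), 40 wide (y), round-topped, 48 mm above the underside. Origin at the centre of its underside. Its ear is routed off, so the closed jaw does not touch it. The foot's top is 1 mm above the nest's top
- tray: shallow grey tray for finished parts, 230 (own x) x 140 (y) x 24 mm high, walls and floor 4 mm (fixed). Origin under its centre. It stands left or right of the fixture; the other box there is the deeper plywood one with the blanks. One finished bracket already stands in the -x half; the +x half is empty
- slide (a joint): travel of the spring slide in m: 0 = closed on its stop (as it starts), grows as it is pulled along the fixture's +x, ends at 0.060. A spring draws it back with about 6 N at 0 and 2 N more for every 10 mm; let go, it shuts. The slide: a jaw bar through the housing, behind the housing a 100 mm wide crosshead, and a black bow handle
- handle (a point): middle of the slide's handle grip: a round bar 12 mm thick and 80 mm clear between its two legs, lying along the fixture's y, 42 mm above the bed. Closed, it is at fixture x 89, y 0. 39 mm clear between it and the crosshead (same height, top z 52), open bed beneath and behind it. Moves with the slide; axes as the fixture
- pointer (a point): tip of the dark steel pointer (3 mm wide at its tip) on the crosshead's +y end, over the scale bar's inner edge. Closed, it is at fixture x 38, y 63, z 38 mm. Moves with the slide; axes as the fixture
- flag: the mark: small dark steel index flag, 10 mm wide (own x), 24 mm long, 7 mm high, clamped on the scale bar, with a white line across it at its own x = 0. Origin on the scale bar's top, on its centre line (fixture y 70, z 34), axes as the fixture. It stands 24 to 44 mm outward (+x) of the closed slide's pointer
- finished: a finished bracket already standing in the tray (leave alone), same as the other: origin at the centre of its underside
- blank_a: bracket blank with an 18 mm ear on its foot's +x end, in the plywood box (leave alone); origin as the bracket's
- blank_b: second blank in the plywood box (leave alone)
- blank_box: plywood box with the blanks, 230 x 140 x 50 mm, walls and floor 9 mm (fixed); origin under its centre
- brush: bench brush 170 mm long lying on the bed along the robot's side of the fixture (leave alone); origin underneath
- caliper: caliper 200 mm long lying on the bed along the far side of the fixture (leave alone); origin under the beam's middle
- scraper: scraper with black handle, about 220 mm long, beyond the right-hand box (leave alone); origin underneath
- cutter_case: yellow cutter case 80 x 130 x 32 mm beyond the left-hand box (leave alone); origin under its centre
There are look-alikes about, which are no part of the job. What is shaped like the bracket but green or purple is not meant.

How it is judged:
By the outcome, as a careful person would: the job done as asked, in the order asked, and still so for the second after the job is handed in, while the arm keeps its last pose, push and grip.
It also fails if it takes over 58 s, if anything falls off the work surface, if the arm or the gripper's body presses on something with over 40 N, if the wrist force passes 120 N, or if a joint passes its speed limit or range.

### The arm

A 6-joint arm with a two-finger parallel gripper is mounted at the origin on the work surface. World frame = base frame: x ahead of the robot, y to its left, z up, the work surface at z = 0. Lengths are in m, angles in degrees, forces in N, time in s.
With the tool pointing down it reaches from about 0.275 to 0.85 m from the base axis. Payload 5.2 kg.
Tool frame: the origin (TCP) lies at the very end of the fingers, on their centre line; the grasp point (between the pads) lies 19 mm behind it; z points along the fingers, y is the direction in which the jaws open and shut (so a half turn about z gives the same grasp; the last joint's range is limited). The gripper opens to 85 mm and grips with 20 to 120 N. Pads are 22 mm wide; open, the fingers measure 114 mm over their backs; the gripper's body (76 mm by 85 mm) begins 54 mm behind the grasp point. The pads swing forward as they close: fully open they stand 13 mm farther back than shut.
Start: joints at [-79.343, 14.817, 87.949, -0, 77.235, -11.62], TCP at [0.209, -0.509, 0.231] pointing down, gripper open.
Joint ranges: [-179.93, 179.93], [-52.35, 119.4], [10.71, 147.94], [-69.91, 249.91], [12.55, 155.21], [-178.61, 178.61]. Speed limits (degrees/s): [147.25, 147.25, 180, 180, 180, 180].

### API

Orientations are given as [roll, pitch, yaw] about the fixed x, y, z axes, in that order (R = Rz(yaw) Ry(pitch) Rx(roll)).
In Python, from bench import telemetry, viewer, env gives the robot as it stands.
- The arm moves only by the tool servo_tool, never from a script. Its argument "commands" is a list of rows, each an object with "dp": the shift along the tool's x, y, z in m, a list of three; "rotation": the turn, a rotation vector about the tool's x, y, z in rad, a list of three; "grip": the closure, from -1 (fully open) to 1 (shut). A call has 1 to 5 rows; each row is the pose to reach, as a shift and turn from the pose measured when the call began, along the tool's axes at that moment; what a row does not reach only later rows make up. A row lasts 1/8 s, in which the tool goes at most 62.5 mm and 10.7 degrees, less where a joint would pass 70% of its speed; a pose out of reach is approached as far as the arm can. A call with a gripper value outside its range is refused whole. The fingers move at their own pace and stop on an object; the grip force is fixed at half the most. Time passes only in rows, so rows that repeat a pose let the fingers close. It gives the time, the measured TCP pose, the force and the opening at its end, in the units of the state.
- telemetry.read_state(): the state, without advancing time (a new reading comes with each control period).
- viewer.snapshot(name): name is "scene" or "top" or "wrist"; returns a dict with "image" (480x640x3 uint8, red, green, blue), "fx", "fy", "cx", "cy" (pixels), "D" ([k1, k2, p1, p2, k3] as OpenCV has them; the pictures are not rectified), "R" (3x3) and "t" (3): a world point X has camera coordinates R X + t. Camera axes: x right, y down, z forward; pixel columns grow to the right and rows downward; lengths in m; the calibration is good to about 2 mm. A picture is of the moment at which its call begins. There is no depth.
- env.close_job(): hands the job in, once; it reports no verdict.
The state is a dict: "time_s": time; "q": joint angles; "dq": joint speeds; "joint_torque": joint torques, N m; "position": TCP position; "orientation": TCP orientation; "ft_force": force on the tool from outside, world axes, zero at the start; "wrist_torque": the same for the moment, N m; "width": opening from 0.0 (shut) to 1.0 (fully open).
Only numpy, scipy, OpenCV 4.12 (cv2) and the standard library are available. Lean on these libraries where they do the work, as an engineer would, in place of code of your own. Each camera call takes 0.05 s, during which the arm holds its last target.

## Working session

There is one attempt and no reset: what is moved stays moved. The work goes in short steps, Python scripts to look and compute and a tool call to move; the robot and the scene stay as the last step left them, time stands still between calls to the robot, and variables do not carry over. Pictures are saved under pics/ and viewed, and the job is handed in when it is done.

Besides the shell and the picture viewer there is one more tool, called in YAML: its name, and indented under it one key for each argument. servo_tool: Moves the arm, as the interface text tells. Its arguments: {"type":"object","properties":{"commands":{"type":"array"}},"required":["commands"]}

```bash
mkdir -p pics; ls; cat > h.py <<'E'
import numpy as np, cv2
from bench import telemetry, viewer, env
def snap(n,f):
    s=viewer.snapshot(n); cv2.imwrite('pics/'+f+'.png',s['image'][:,:,::-1]); 
    np.savez('pics/'+f+'.npz',**{k:np.array(v) for k,v in s.items()}); return s
def load(f): return dict(np.load('pics/'+f+'.npz'))
def K(s): return np.array([[s['fx'],0,s['cx']],[0,s['fy'],s['cy']],[0,0,1.]],float)
def ray(s,uv):
    uv=np.array(uv,float).reshape(-1,1,2)
    n=cv2.undistortPoints(uv,K(s),np.array(s['D'],float))[:,0]
    d=np.c_[n,np.ones(len(n))]@np.array(s['R']); c=-np.array(s['R']).T@np.array(s['t'])
    return c,d
def onz(s,uv,z):
    c,d=ray(s,uv); return c+d*((z-c[2])/d[:,2])[:,None]
def proj(s,X):
    p,_=cv2.projectPoints(np.array(X,float).reshape(-1,1,3),cv2.Rodrigues(np.array(s['R'],float))[0],np.array(s['t'],float),K(s),np.array(s['D'],float)); return p[:,0]
E
python3 - <<'E'
from h import *
for n in('scene','top','wrist'):
    s=snap(n,n+'0'); print(n,s['fx'],-np.array(s['R']).T@s['t'])
print(telemetry.read_state())
E
```

```text
pics
scene 560.3857299323043 [ 1.14338541 -0.44866138  0.8346894 ]
top 532.4472489989874 [ 0.40174433 -0.00624087  1.11987787]
wrist 424.62055345386614 [ 0.2802909  -0.47925447  0.37417457]
{'time_s': 0.15, 'q': array([-7.93420739e+01,  1.48511953e+01,  8.79950104e+01,  1.08264322e-03,
        7.72348491e+01, -1.16207958e+01]), 'dq': array([-0.0208109 , -0.16129724, -0.26460193, -0.01452359,  0.03687786,
       -0.0457821 ]), 'joint_torque': array([ 1.47543957e-03, -4.46387494e+01, -2.90820193e+01, -3.38608070e-04,
        8.07834120e-03,  2.71147337e-05]), 'position': array([ 0.20845571, -0.50854622,  0.23066297]), 'orientation': array([-1.79920819e+02, -1.73610547e-02,  2.22784700e+01]), 'ft_force': array([-0.07131451, -0.7668147 , -0.64927995]), 'wrist_torque': array([ 0.02716629, -0.06508743,  0.02709964]), 'width': 1.0055297817676772}
```

View pics/top0.png

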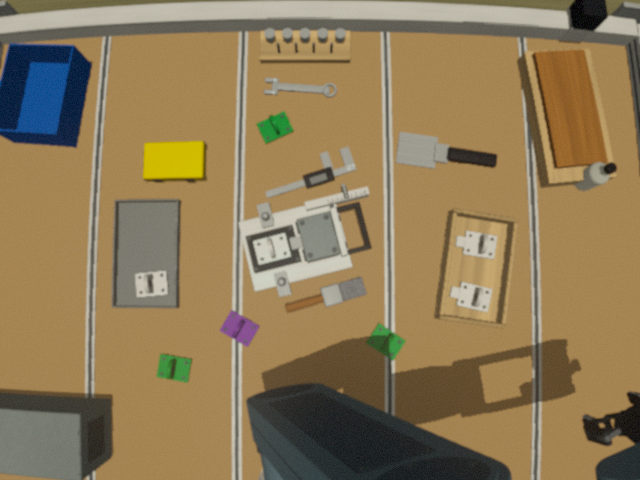

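View pics/scene0.png

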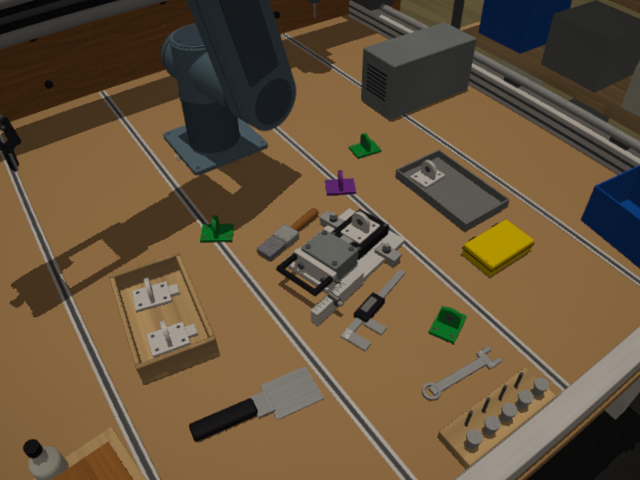

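```bash
python3 - <<'E'
import cv2
a=cv2.imread('pics/top0.png'); cv2.imwrite('pics/c1.png',cv2.resize(a[165:310,225:385],None,fx=5,fy=4.1379*1.0 if 0 else 4,interpolation=cv2.INTER_CUBIC)[:600,:800])
cv2.imwrite('pics/c2.png',cv2.resize(a[190:315,100:195],None,fx=4,fy=4,interpolation=cv2.INTER_CUBIC))
a=cv2.imread('pics/scene0.png'); cv2.imwrite('pics/c3.png',cv2.resize(a[200:330,265:425],None,fx=5,fy=4.5,interpolation=cv2.INTER_CUBIC))
E
```

```text
(no output)
```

View pics/c1.png

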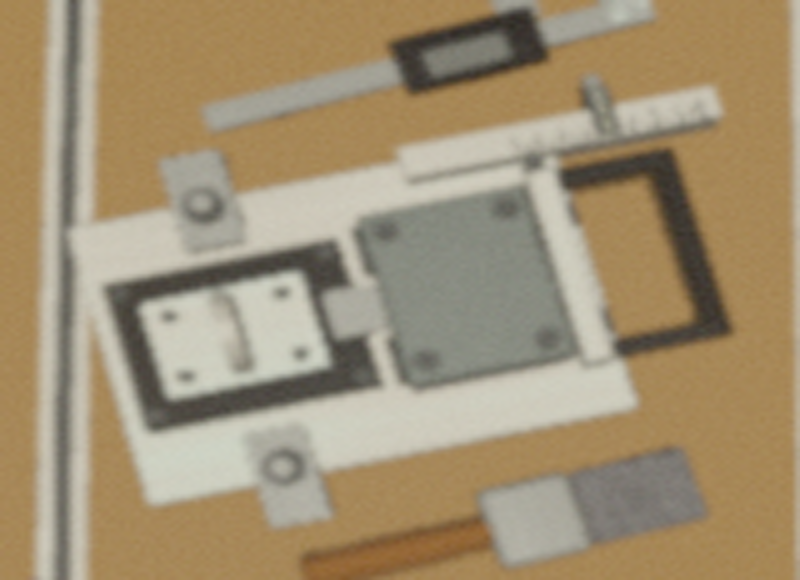

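View pics/c2.png

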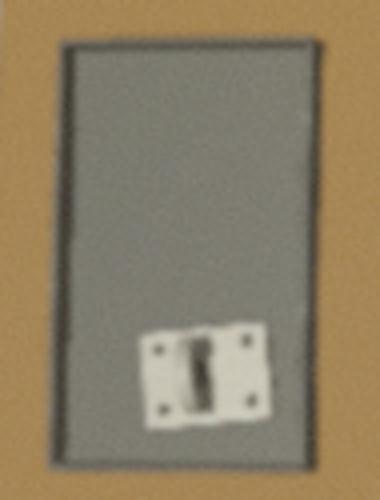

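View pics/c3.png

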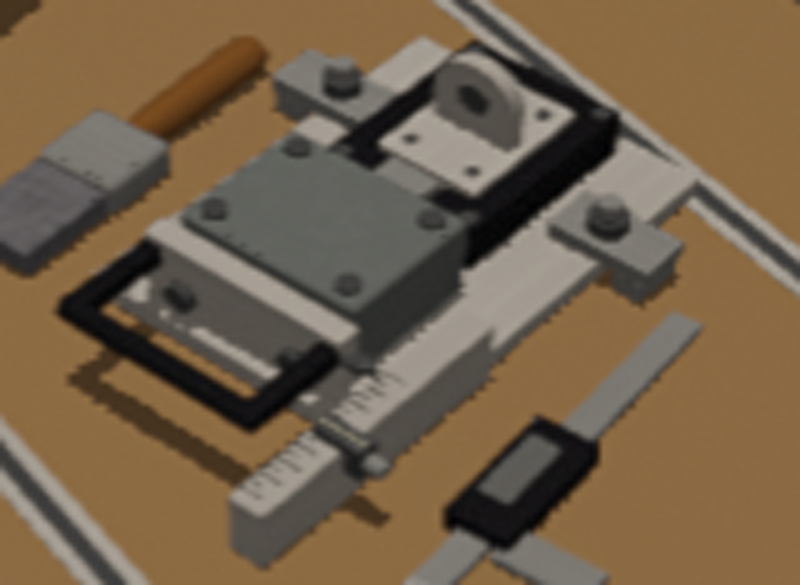

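```bash
cat > fit.py <<'E'
from h import *
from scipy.optimize import least_squares
t=load('top0'); sc=load('scene0')
top=lambda p:(225+p[0]/5,165+p[1]/4); sce=lambda p:(265+p[0]/5,200+p[1]/4.5)
T=[((75,225),(-160,75,12)),((150,503),(-160,-75,12)),((637,405),(50,-75,12)),
((357,228),(-40,45,56)),((525,188),(30,45,56)),((578,352),(30,-45,56)),((412,385),(-40,-45,56)),
((397,150),(-15,78,34)),((718,87),(120,78,34)),((722,115),(120,62,34)),
((105,285),(-150,39,37)),((335,240),(-50,39,37)),((380,383),(-50,-39,37)),((150,430),(-150,-39,37))]
S=[((230,497),(120,62,34)),((268,517),(120,78,34)),((492,338),(-15,78,34)),((185,215),(30,-45,56)),((360,310),(30,45,56)),((465,235),(-40,45,56)),((295,140),(-40,-45,56))]
def W(p,X):
    X=np.array(X,float)/1000; c,s=np.cos(p[2]),np.sin(p[2])
    return np.c_[p[0]+c*X[:,0]-s*X[:,1],p[1]+s*X[:,0]+c*X[:,1],X[:,2]]
def fit(obs):
    def r(p): return np.concatenate([(proj(s,W(p,[b for a,b in o]))-np.array([f(a) for a,b in o])).ravel() for s,f,o in obs])
    o=least_squares(r,[.45,.1,np.radians(-78)],loss='soft_l1'); return o.x,r(o.x)
if __name__=='__main__':
    np.set_printoptions(precision=4,suppress=True)
    for obs in ([(t,top,T)],[(sc,sce,S)],[(t,top,T),(sc,sce,S)]):
        p,r=fit(obs); print(p[:2],np.degrees(p[2]),np.sqrt((r**2).mean()),abs(r).max())
    np.save('fix.npy',p)
    print('brk,handle,ptr',W(p,[(-102,0,30),(89,0,42),(38,63,38)]))
    def inv(X): 
        c,s=np.cos(p[2]),np.sin(p[2]); d=(X[:,:2]-p[:2])*1000; return np.c_[c*d[:,0]+s*d[:,1],-s*d[:,0]+c*d[:,1]]
    print('brk corners',inv(onz(t,[top(a) for a in [(138,300),(302,272),(330,365),(168,402)]],.038)))
    print('flag ends',inv(onz(t,[top(a) for a in [(590,75),(608,132)]],.041)),'ptr',inv(onz(t,[top((537,160))],.038)))
    print('bow outer',inv(onz(t,[top(a) for a in [(672,150),(730,330)]],.042)))
    print('scene flag line',inv(onz(sc,[sce(a) for a in [(325,422),(365,450)]],.041)))
    tr=onz(t,[(100+a/4,190+b/4) for a,b in [(62,40),(318,40),(312,468),(52,466)]],.024);print('tray',tr,tr.mean(0))
    f=onz(t,[(100+a/4,190+b/4) for a,b in [(140,335),(267,322),(271,415),(150,430)]],.012);print('fin',f,f.mean(0))
E
python3 fit.py
```

```text
[ 0.5263 -0.0153] -75.87645789974977 0.8767385953724329 3.2391255793964433
[ 0.5317 -0.0166] -75.76722042355722 1.4014288522863536 2.423802558498437
[ 0.5275 -0.0154] -75.58643715938433 1.4299872367332778 4.033776438006953
brk,handle,ptr [[ 0.5021  0.0834  0.03  ]
 [ 0.5497 -0.1016  0.042 ]
 [ 0.598  -0.0365  0.038 ]]
brk corners [[-137.7619   26.4612]
 [ -69.1161   23.8315]
 [ -69.5662  -25.3021]
 [-138.2233  -27.3582]]
flag ends [[70.7197 93.5338]
 [70.3625 62.8074]] ptr [[38.6078 56.3255]]
bow outer [[ 93.4112  47.1248]
 [ 92.7259 -48.4962]]
scene flag line [[73.517  68.3262]
 [75.1938 88.7375]]
tray [[0.606  0.423  0.024 ]
 [0.605  0.2827 0.024 ]
 [0.3807 0.2803 0.024 ]
 [0.3799 0.4204 0.024 ]] [0.4929 0.3516 0.024 ]
fin [[0.4495 0.3782 0.012 ]
 [0.4569 0.3092 0.012 ]
 [0.408  0.3059 0.012 ]
 [0.3994 0.3714 0.012 ]] [0.4284 0.3412 0.012 ]
```

```bash
cat >> h.py <<'E'
from scipy.spatial.transform import Rotation as Ro
def go(pos,yaw):
    s=telemetry.read_state(); R=Ro.from_euler('xyz',s['orientation'],degrees=True)
    Rt=Ro.from_euler('xyz',[180,0,yaw],degrees=True)
    print('t',round(s['time_s'],2),'pos',s['position'].round(4),'ori',s['orientation'].round(2),'F',s['ft_force'].round(1),'w',round(float(s['width']),3))
    print('dp',R.inv().apply(np.array(pos)-s['position']).round(4),'rot',(R.inv()*Rt).as_rotvec().round(4))
E
python3 -c "
from h import *
go([.502,.083,.2],14.2)"
```

```text
t 0.15 pos [ 0.2085 -0.5085  0.2307] ori [-1.7992e+02 -2.0000e-02  2.2280e+01] F [-0.1 -0.8 -0.6] w 1.006
dp [ 0.4959 -0.4361  0.0314] rot [-0.0014 -0.0002  0.141 ]
```

servo_tool:
  commands:
    - {"dp": [0.06, -0.053, 0.004], "rotation": [0, 0, 0.03], "grip": -1}
    - {"dp": [0.11, -0.097, 0.008], "rotation": [0, 0, 0.06], "grip": -1}
    - {"dp": [0.16, -0.141, 0.01], "rotation": [0, 0, 0.1], "grip": -1}
    - {"dp": [0.21, -0.185, 0.01], "rotation": [0, 0, 0.141], "grip": -0.1}
    - {"dp": [0.26, -0.229, 0.01], "rotation": [0, 0, 0.141], "grip": -0.1}

```text
time_s: 0.78
position: [0.3473, -0.2271, 0.221]
orientation: [-179.9, -0.0, 14.1]
ft_force: [0.6, -0.3, 1.2]
width: 0.603
```

```bash
python3 -c "
from h import *
go([.502,.083,.2],14.2)"
```

```text
t 0.78 pos [ 0.3473 -0.2271  0.221 ] ori [-1.7992e+02 -2.0000e-02  1.4130e+01] F [ 0.6 -0.3  1.2] w 0.603
dp [ 0.2258 -0.2629  0.0215] rot [-0.0014 -0.0003 -0.0012]
```

servo_tool:
  commands:
    - {"dp": [0.04, -0.046, 0.004], "rotation": [0, 0, 0], "grip": -0.1}
    - {"dp": [0.08, -0.092, 0.008], "rotation": [0, 0, 0], "grip": -0.1}
    - {"dp": [0.12, -0.138, 0.01], "rotation": [0, 0, 0], "grip": -0.1}
    - {"dp": [0.16, -0.184, 0.01], "rotation": [0, 0, 0], "grip": -0.1}
    - {"dp": [0.2, -0.23, 0.01], "rotation": [0, 0, 0], "grip": -0.1}

```text
time_s: 1.4
position: [0.4856, 0.0468, 0.2114]
orientation: [-179.9, -0.0, 14.1]
ft_force: [0.8, -1.5, 1.3]
width: 0.551
```

```bash
python3 -c "
from h import *
go([.502,.083,.2],14.2); snap('wrist','w1')"
```

```text
t 1.4 pos [0.4856 0.0468 0.2114] ori [-1.7994e+02 -3.0000e-02  1.4140e+01] F [ 0.8 -1.5  1.3] w 0.551
dp [ 0.0247 -0.0311  0.0114] rot [-0.0011 -0.0005 -0.001 ]
```

View pics/w1.png

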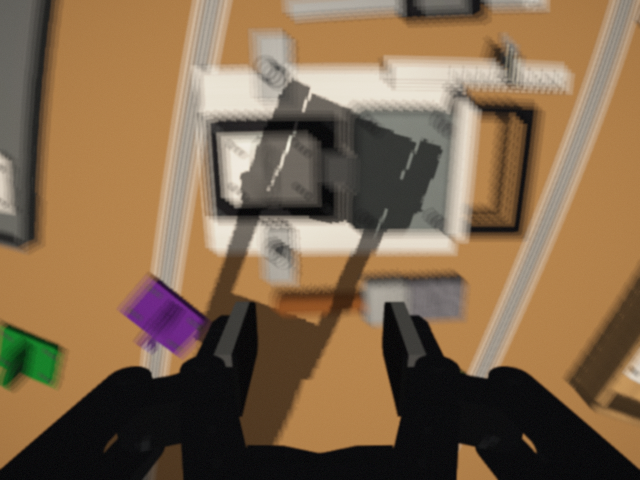

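servo_tool:
  commands:
    - {"dp": [0.005, -0.02, 0.0], "rotation": [0, 0, 0], "grip": -0.1}
    - {"dp": [0.005, -0.02, 0.0], "rotation": [0, 0, 0], "grip": -0.1}
    - {"dp": [0.005, -0.02, 0.0], "rotation": [0, 0, 0], "grip": -0.1}
    - {"dp": [0.005, -0.02, 0.0], "rotation": [0, 0, 0], "grip": -0.1}

```text
time_s: 1.95
position: [0.4878, 0.0727, 0.2116]
orientation: [-179.7, -0.2, 14.2]
ft_force: [-0.4, -0.1, 0.3]
width: 0.552
```

```bash
python3 -c "
from h import *
go([.502,.083,.2],14.2); s=snap('wrist','w2')
cv2.imwrite('pics/w2c.png',cv2.resize(s['image'][40:280,150:470,::-1],None,fx=2.5,fy=2.5,interpolation=cv2.INTER_CUBIC))"
```

```text
t 1.95 pos [0.4878 0.0727 0.2116] ori [-179.71   -0.24   14.25] F [-0.4 -0.1  0.3] w 0.552
dp [ 0.0162 -0.0064  0.0117] rot [-0.0051 -0.0042  0.0008]
```

View pics/w2c.png

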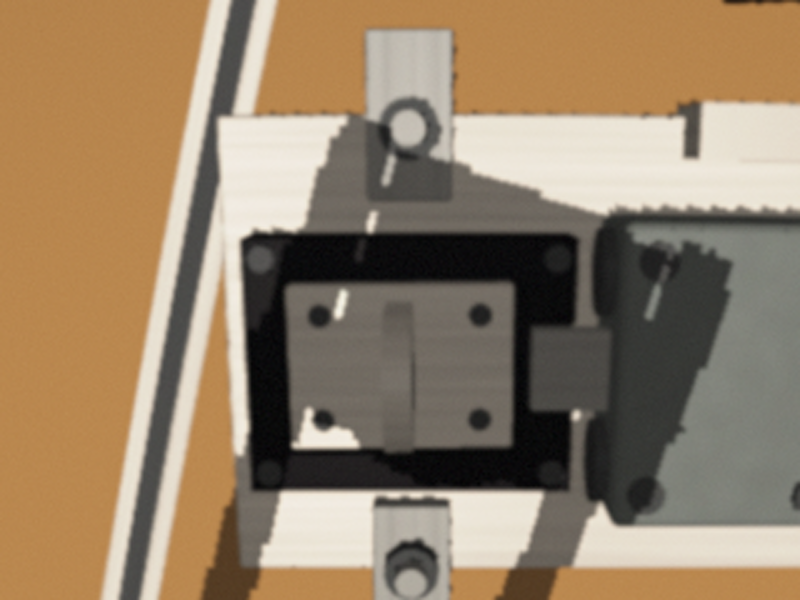

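```bash
python3 - <<'E'
from h import *
s=load('w2'); c=lambda L:[(150+a/2.5,40+b/2.5) for a,b in L]
for L,z in (([(286,284),(513,282),(514,447),(292,447)],.038),([(243,234),(577,235),(569,489),(253,489)],.037)):
    w=onz(s,c(L),z);m=w.mean(0);e=(w[1]+w[2]-w[0]-w[3])/2;f=(w[0]+w[1]-w[2]-w[3])/2
    print(m,np.degrees(np.arctan2(e[1],e[0])),np.degrees(np.arctan2(f[1],f[0]))-90,np.linalg.norm(e),np.linalg.norm(f))
p=np.load('fix.npy');print(p)
a=np.radians(-75.8);print('from nest: fixture',m[:2]+100/1000*np.array([np.cos(a),np.sin(a)]))
print('lug',onz(s,c([(398,310)]),.075),onz(s,c([(386,448),(412,448)]),.06))
go([.5,.083,.1],14.2)
E
```

```text
[0.50187842 0.08369522 0.038     ] -75.46980752588017 -74.84955352402929 0.06811294134963437 0.050436463600475864
[0.50268348 0.08104876 0.037     ] -75.78939808649713 -75.70852321028352 0.0990177688518945 0.07859588731248056
[ 0.52753762 -0.01536065 -1.3192322 ]
from nest: fixture [ 0.52721422 -0.01589577]
lug [[0.52344662 0.08897092 0.075     ]] [[0.48192765 0.08269632 0.06      ]
 [0.4837821  0.07543148 0.06      ]]
t 2.0 pos [0.4878 0.0728 0.2117] ori [-179.7    -0.25   14.23] F [-0.4  0.4 -0.2] w 0.551
dp [ 0.0138 -0.0063  0.1118] rot [-0.0052 -0.0044  0.0006]
```

```bash
python3 -c "
from h import *
go([.502,.0835,.044],14.3)"
```

```text
t 2.0 pos [0.4878 0.0728 0.2117] ori [-179.7    -0.25   14.23] F [-0.4  0.4 -0.2] w 0.551
dp [ 0.0156 -0.006   0.1678] rot [-0.0052 -0.0044 -0.0011]
```

servo_tool:
  commands:
    - {"dp": [0.0155, -0.006, 0.04], "rotation": [-0.005, -0.004, 0], "grip": -0.1}
    - {"dp": [0.0155, -0.006, 0.08], "rotation": [-0.005, -0.004, 0], "grip": -0.1}
    - {"dp": [0.0155, -0.006, 0.1], "rotation": [-0.005, -0.004, 0], "grip": -0.1}
    - {"dp": [0.0155, -0.006, 0.11], "rotation": [-0.005, -0.004, 0], "grip": -0.1}
    - {"dp": [0.0155, -0.006, 0.11], "rotation": [-0.005, -0.004, 0], "grip": -0.1}

```text
time_s: 2.62
position: [0.5017, 0.0825, 0.1016]
orientation: [-180.0, 0.0, 14.2]
ft_force: [0.5, -0.1, -0.4]
width: 0.548
```

```bash
python3 -c "
from h import *
go([.502,.0835,.044],14.3); snap('wrist','w3')"
```

```text
t 2.62 pos [0.5017 0.0825 0.1016] ori [-1.7998e+02  2.0000e-02  1.4190e+01] F [ 0.5 -0.1 -0.4] w 0.548
dp [ 0.0006 -0.0008  0.0576] rot [-0.0003  0.0003 -0.002 ]
```

View pics/w3.png

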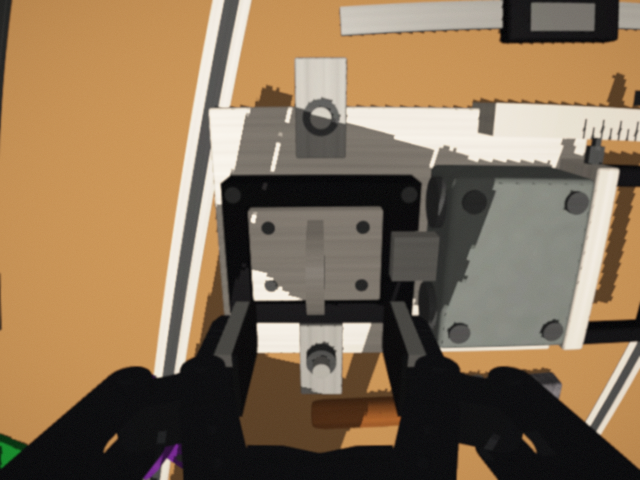

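servo_tool:
  commands:
    - {"dp": [0.0005, -0.001, 0.03], "rotation": [0, 0, -0.002], "grip": -0.1}
    - {"dp": [0.0005, -0.001, 0.05], "rotation": [0, 0, -0.002], "grip": -0.1}
    - {"dp": [0.0005, -0.001, 0.0575], "rotation": [0, 0, -0.002], "grip": -0.1}
    - {"dp": [0.0005, -0.001, 0.0575], "rotation": [0, 0, -0.002], "grip": -0.1}

```text
time_s: 3.18
position: [0.503, 0.0837, 0.0453]
orientation: [180.0, -0.1, 14.3]
ft_force: [-0.3, -0.4, 0.2]
width: 0.551
```

servo_tool:
  commands:
    - {"dp": [0, 0, 0], "rotation": [0, 0, 0], "grip": 1}
    - {"dp": [0, 0, 0], "rotation": [0, 0, 0], "grip": 1}
    - {"dp": [0, 0, 0], "rotation": [0, 0, 0], "grip": 1}
    - {"dp": [0, 0, 0], "rotation": [0, 0, 0], "grip": 1}
    - {"dp": [0, 0, 0], "rotation": [0, 0, 0], "grip": 1}

```text
time_s: 3.8
position: [0.5038, 0.0837, 0.0463]
orientation: [180.0, -0.2, 14.3]
ft_force: [0.5, 1.3, 5.5]
width: 0.087
```

```bash
python3 -c "
from h import *
go([.502,.0835,.044],14.3); snap('wrist','w4')"
```

```text
t 3.8 pos [0.5038 0.0837 0.0463] ori [179.95  -0.21  14.31] F [0.5 1.3 5.5] w 0.087
dp [-0.0018 -0.0003  0.0023] rot [ 0.0009 -0.0037  0.0002]
```

View pics/w4.png

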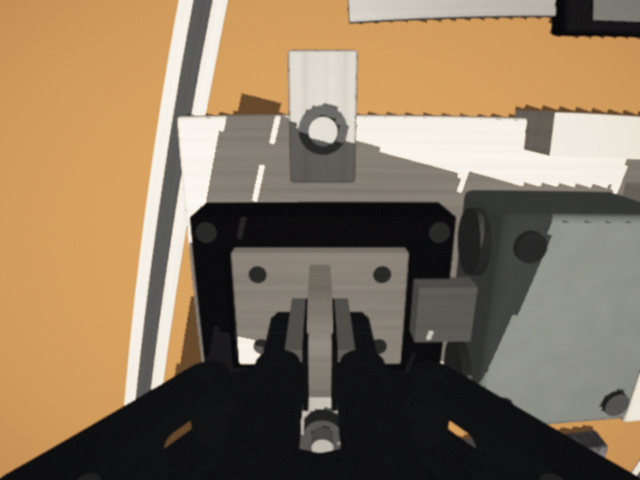

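servo_tool:
  commands:
    - {"dp": [0, 0, -0.004], "rotation": [0, 0, 0], "grip": 1}
    - {"dp": [0, 0, -0.01], "rotation": [0, 0, 0], "grip": 1}
    - {"dp": [0, 0, -0.02], "rotation": [0, 0, 0], "grip": 1}
    - {"dp": [0, 0, -0.035], "rotation": [0, 0, 0], "grip": 1}
    - {"dp": [0, 0, -0.05], "rotation": [0, 0, 0], "grip": 1}

```text
time_s: 4.47
position: [0.5038, 0.0837, 0.0976]
orientation: [179.9, -0.2, 14.3]
ft_force: [0.3, -1.6, -1.5]
width: 0.086
```

```bash
python3 -c "
from h import *
go([.552,.35,.14],6); snap('wrist','w5'); snap('scene','s5')"
```

```text
t 4.47 pos [0.5038 0.0837 0.0976] ori [179.94  -0.24  14.31] F [ 0.3 -1.6 -1.5] w 0.086
dp [ 0.1127 -0.2461 -0.0422] rot [ 0.0007 -0.0043  0.1451]
```

View pics/w5.png

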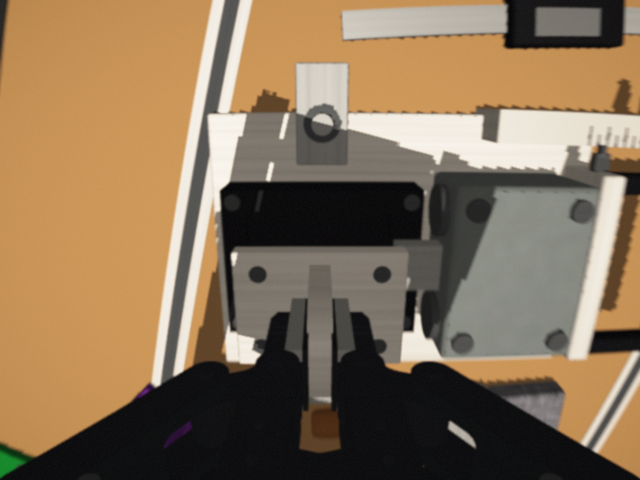

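View pics/s5.png

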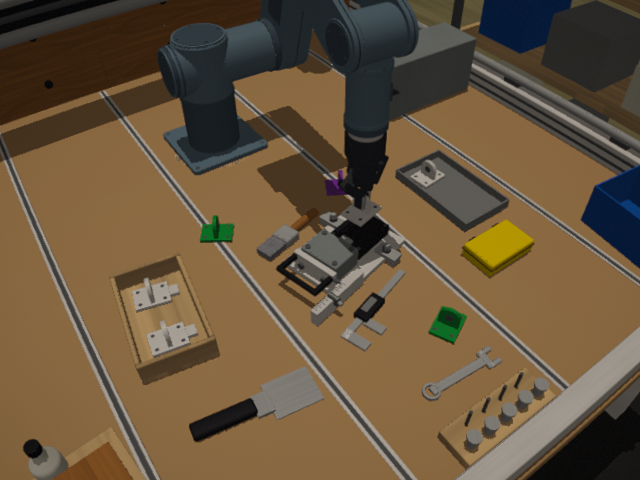

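servo_tool:
  commands:
    - {"dp": [0.01, -0.02, -0.03], "rotation": [0, 0, 0], "grip": 1}
    - {"dp": [0.03, -0.065, -0.042], "rotation": [0, 0, 0.05], "grip": 1}
    - {"dp": [0.052, -0.113, -0.042], "rotation": [0, 0, 0.1], "grip": 1}
    - {"dp": [0.074, -0.16, -0.042], "rotation": [0, 0, 0.145], "grip": 1}
    - {"dp": [0.092, -0.2, -0.042], "rotation": [0, 0, 0.145], "grip": 1}

```text
time_s: 5.2
position: [0.5445, 0.3021, 0.1409]
orientation: [179.9, -0.5, 6.0]
ft_force: [0.3, 0.2, -0.2]
width: 0.08
```

```bash
python3 -c "
from h import *
go([.552,.35,.08],6)"
```

```text
t 5.2 pos [0.5445 0.3021 0.1409] ori [179.95  -0.47   6.01] F [ 0.3  0.2 -0.2] w 0.08
dp [ 0.012  -0.0469  0.0609] rot [ 0.0009 -0.0082  0.0002]
```

servo_tool:
  commands:
    - {"dp": [0.006, -0.025, 0], "rotation": [0, -0.006, 0], "grip": 1}
    - {"dp": [0.01, -0.04, 0.005], "rotation": [0, -0.008, 0], "grip": 1}
    - {"dp": [0.012, -0.047, 0.02], "rotation": [0, -0.008, 0], "grip": 1}
    - {"dp": [0.012, -0.047, 0.045], "rotation": [0, -0.008, 0], "grip": 1}
    - {"dp": [0.012, -0.047, 0.055], "rotation": [0, -0.008, 0], "grip": 1}

```text
time_s: 5.82
position: [0.5506, 0.3485, 0.0832]
orientation: [179.9, 0.2, 6.0]
ft_force: [0.5, 0.4, -0.8]
width: 0.081
```

```bash
python3 -c "
from h import *
go([.552,.35,.0205],6); snap('wrist','w6'); snap('top','t6')"
```

```text
t 5.83 pos [0.5506 0.3485 0.0832] ori [179.85   0.24   5.96] F [ 0.5  0.4 -0.8] w 0.081
dp [ 0.0018 -0.0015  0.0626] rot [ 0.0026  0.0042 -0.0008]
```

View pics/w6.png

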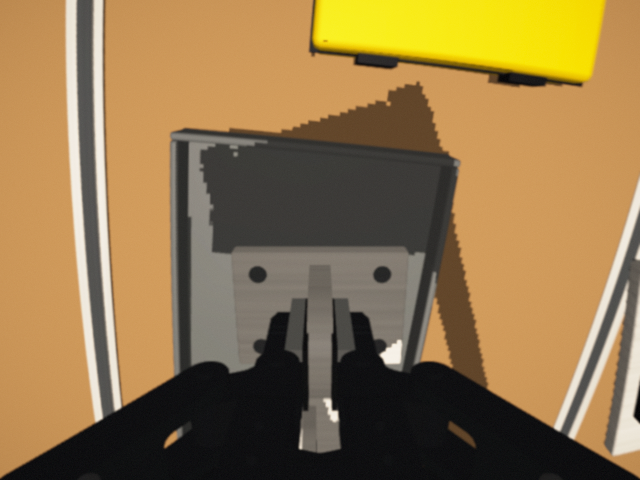

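```bash
python3 -c "
from h import *
s=load('w6');print(onz(s,[(175,133),(457,158),(172,330),(417,350)],.024)); print('foot',onz(s,[(234,247),(405,247)],.0832-.0163+.008))"
```

```text
[[0.60713908 0.42221698 0.024     ]
 [0.60928878 0.28750775 0.024     ]
 [0.500934   0.42410051 0.024     ]
 [0.50247628 0.28798214 0.024     ]]
foot [[0.57199376 0.38278288 0.0749    ]
 [0.57868263 0.31816377 0.0749    ]]
```

servo_tool:
  commands:
    - {"dp": [0.002, -0.004, 0.025], "rotation": [0.002, 0.004, 0], "grip": 1}
    - {"dp": [0.002, -0.004, 0.045], "rotation": [0.002, 0.004, 0], "grip": 1}
    - {"dp": [0.002, -0.004, 0.056], "rotation": [0.002, 0.004, 0], "grip": 1}
    - {"dp": [0.002, -0.004, 0.058], "rotation": [0.002, 0.004, 0], "grip": 1}
    - {"dp": [0.002, -0.004, 0.058], "rotation": [0.002, 0.004, 0], "grip": 1}

```text
time_s: 6.55
position: [0.5529, 0.3529, 0.0267]
orientation: [-180.0, -0.1, 5.9]
ft_force: [0.4, 0.7, -1.0]
width: 0.085
```

```bash
python3 -c "
from h import *
go([.552,.353,.0205],6)"
```

```text
t 6.55 pos [0.5529 0.3529 0.0267] ori [-1.7999e+02 -1.0000e-01  5.9400e+00] F [ 0.4  0.7 -1. ] w 0.085
dp [-0.0009 -0.0002  0.0062] rot [-0.0001 -0.0017 -0.001 ]
```

servo_tool:
  commands:
    - {"dp": [0, 0, 0.002], "rotation": [0, -0.002, 0], "grip": 1}
    - {"dp": [0, 0, 0.004], "rotation": [0, -0.002, 0], "grip": 1}
    - {"dp": [0, 0, 0.0055], "rotation": [0, -0.002, 0], "grip": 1}
    - {"dp": [0, 0, 0.0065], "rotation": [0, -0.002, 0], "grip": 1}
    - {"dp": [0, 0, 0.0065], "rotation": [0, -0.002, 0], "grip": 1}

```text
time_s: 7.18
position: [0.5529, 0.3529, 0.0204]
orientation: [-180.0, 0.0, 5.9]
ft_force: [-0.8, -1.1, -0.2]
width: 0.086
```

servo_tool:
  commands:
    - {"dp": [0, 0, 0.001], "rotation": [0, 0, 0], "grip": 1}
    - {"dp": [0, 0, 0.0015], "rotation": [0, 0, 0], "grip": 1}
    - {"dp": [0, 0, 0.0015], "rotation": [0, 0, 0], "grip": 1}

```text
time_s: 7.55
position: [0.5529, 0.3529, 0.0204]
orientation: [-180.0, -0.0, 6.0]
ft_force: [-4.2, -1.3, 8.8]
width: 0.085
```

servo_tool:
  commands:
    - {"dp": [0, 0, 0], "rotation": [0, 0, 0], "grip": 0.6}
    - {"dp": [0, 0, 0], "rotation": [0, 0, 0], "grip": 0.2}
    - {"dp": [0, 0, 0], "rotation": [0, 0, 0], "grip": -0.1}
    - {"dp": [0, 0, 0], "rotation": [0, 0, 0], "grip": -0.1}

```text
time_s: 8.05
position: [0.5528, 0.3529, 0.0201]
orientation: [-180.0, 0.0, 6.0]
ft_force: [1.3, -0.3, 0.2]
width: 0.553
```

```bash
python3 -c "
from h import *
go([.552,.353,.15],6); snap('wrist','w7')"
```

```text
t 8.05 pos [0.5528 0.3529 0.0201] ori [-180.      0.      5.96] F [ 1.3 -0.3  0.2] w 0.553
dp [-0.0008 -0.0002 -0.1299] rot [-0.      0.0001 -0.0008]
```

View pics/w7.png

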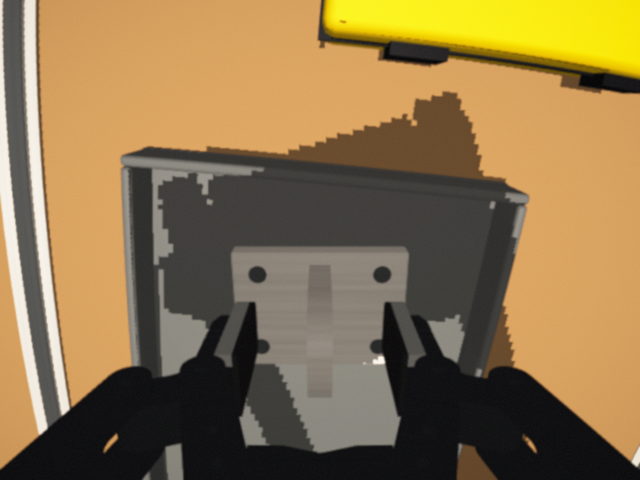

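Released and standing. Lift straight up.

servo_tool:
  commands:
    - {"dp": [0, 0, -0.015], "rotation": [0, 0, 0], "grip": -0.1}
    - {"dp": [0, 0, -0.045], "rotation": [0, 0, 0], "grip": -0.1}
    - {"dp": [0, 0, -0.09], "rotation": [0, 0, 0], "grip": -0.1}
    - {"dp": [0, 0, -0.13], "rotation": [0, 0, 0], "grip": -0.1}

```text
time_s: 8.6
position: [0.5532, 0.353, 0.1529]
orientation: [-180.0, -0.1, 6.0]
ft_force: [0.7, 0.2, -0.7]
width: 0.545
```

```bash
python3 -c "
from h import *
p=np.array([.5273,-.0156]);a=np.radians(-75.75)
h=p+.089*np.array([np.cos(a),np.sin(a)]);print(h)
go([*(h-.05*np.array([-np.sin(a),np.cos(a)])),.2],14.25)
snap('top','t8')"
```

```text
[ 0.54920764 -0.10186155]
t 8.6 pos [0.5532 0.353  0.1529] ori [-1.7997e+02 -9.0000e-02  5.9500e+00] F [ 0.7  0.2 -0.7] w 0.545
dp [-0.1005  0.4592 -0.0475] rot [-0.0004 -0.0016 -0.1448]
```

View pics/t8.png

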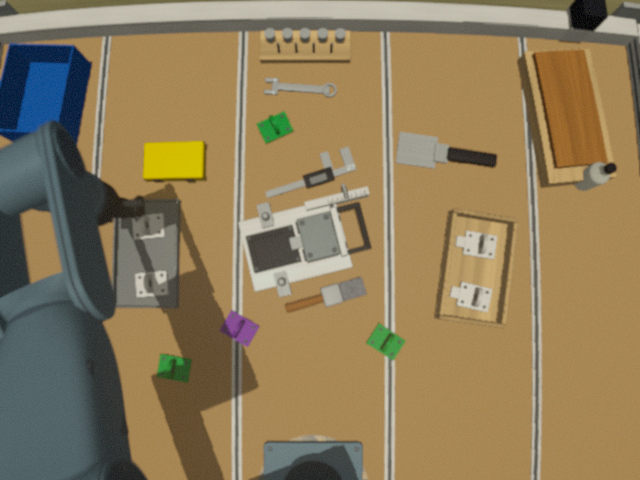

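servo_tool:
  commands:
    - {"dp": [-0.01, 0.05, -0.03], "rotation": [0, 0, -0.03], "grip": -0.1}
    - {"dp": [-0.022, 0.1, -0.047], "rotation": [0, 0, -0.06], "grip": -0.1}
    - {"dp": [-0.033, 0.15, -0.047], "rotation": [0, 0, -0.09], "grip": -0.1}
    - {"dp": [-0.045, 0.205, -0.047], "rotation": [0, 0, -0.12], "grip": -0.1}
    - {"dp": [-0.056, 0.26, -0.047], "rotation": [0, 0, -0.145], "grip": -0.1}

```text
time_s: 9.28
position: [0.5264, 0.0881, 0.2062]
orientation: [-179.9, -0.7, 14.4]
ft_force: [0.6, -0.5, 0.4]
width: 0.554
```

```bash
python3 -c "
from h import *
go([.502,-.09,.2],14.25)"
```

```text
t 9.28 pos [0.5264 0.0881 0.2062] ori [-179.94   -0.74   14.35] F [ 0.6 -0.5  0.4] w 0.554
dp [-0.0679  0.1665  0.0051] rot [-0.001  -0.0129  0.0018]
```

servo_tool:
  commands:
    - {"dp": [-0.022, 0.055, 0.003], "rotation": [-0.001, -0.013, 0.002], "grip": 0}
    - {"dp": [-0.044, 0.11, 0.005], "rotation": [-0.001, -0.013, 0.002], "grip": 0}
    - {"dp": [-0.067, 0.165, 0.005], "rotation": [-0.001, -0.013, 0.002], "grip": 0.05}
    - {"dp": [-0.067, 0.165, 0.005], "rotation": [-0.001, -0.013, 0.002], "grip": 0.05}
    - {"dp": [-0.067, 0.165, 0.005], "rotation": [-0.001, -0.013, 0.002], "grip": 0.05}

```text
time_s: 9.9
position: [0.5026, -0.0882, 0.2007]
orientation: [-180.0, -0.0, 14.2]
ft_force: [-0.8, 0.4, 0.1]
width: 0.478
```

```bash
python3 -c "
from h import *
go([.502,-.09,.2],14.25);s=snap('wrist','w9')
cv2.imwrite('pics/w9c.png',cv2.resize(s['image'][:240,150:470,::-1],None,fx=2.5,fy=2.5,interpolation=cv2.INTER_CUBIC))"
```

```text
t 9.9 pos [ 0.5026 -0.0882  0.2007] ori [-1.7999e+02 -5.0000e-02  1.4170e+01] F [-0.8  0.4  0.1] w 0.478
dp [-0.001   0.0016  0.0007] rot [-0.0001 -0.0008 -0.0015]
```

View pics/w9c.png

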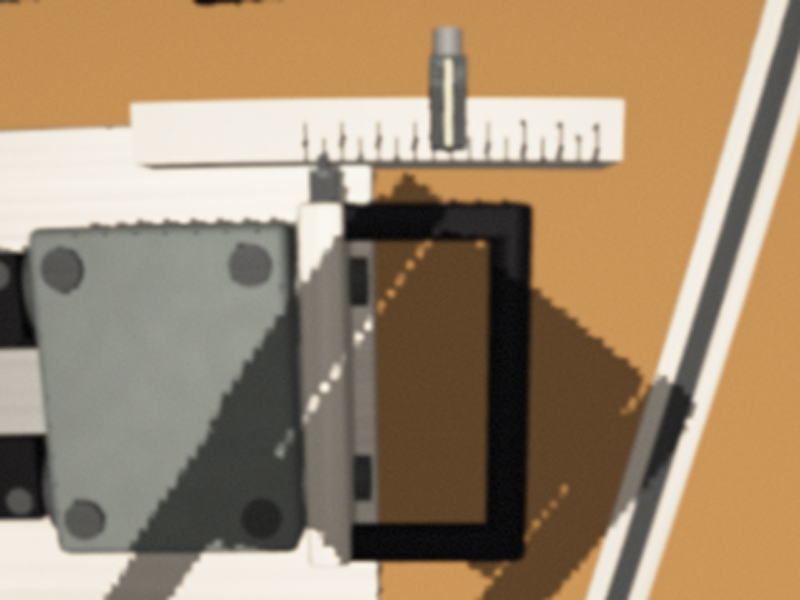

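```bash
cat >> h.py <<'E'
def inv(X,p=(.5273,-.0156,np.radians(-75.75))):
    c,s=np.cos(p[2]),np.sin(p[2]); d=(X[:,:2]-np.array(p[:2]))*1000; return np.c_[c*d[:,0]+s*d[:,1],-s*d[:,0]+c*d[:,1]]
E
python3 - <<'E'
from h import *
s=load('w9'); c=lambda L:[(150+a/2.5,b/2.5) for a,b in L]
print('ptr',inv(onz(s,c([(323,153)]),.038)))
print('flag',inv(onz(s,c([(450,60),(449,146)]),.041)))
print('bar',inv(onz(s,c([(130,103),(623,100),(623,163)]),.034)))
w=onz(s,c([(510,240),(505,523),(530,205),(522,558)]),.042); print('grip',inv(w),w)
g=s['image'][:,:,1].astype(int); 
for r in (30,40,50): print(r,g[r,318:342])
E
```

```text
ptr [[37.53352279 63.01130773]]
flag [[71.92322201 86.38732237]
 [71.74106159 64.41595303]]
bar [[-15.81642841  77.57296949]
 [119.52770965  77.6258925 ]
 [120.15844443  60.97258785]]
grip [[ 88.50423347  39.81440081]
 [ 88.67669311 -39.9883767 ]
 [ 93.7788301   49.08197986]
 [ 93.95431838 -50.66598951]] [[ 0.58767496 -0.09158059  0.042     ]
 [ 0.51037009 -0.11139146  0.042     ]
 [ 0.59795574 -0.09441165  0.042     ]
 [ 0.50132012 -0.11913503  0.042     ]]
30 [147 145 137 121 104 103 104 101 106 147 209 232 210 160 123 118 118 112
 116 131 143 145 146 146]
40 [237 237 232 190 122  93  93  93 100 144 208 230 205 144 101  94  94 114
 171 220 236 238 238 238]
50 [241 241 238 211 141  96  94  95 109 158 211 231 200 139  98  93  92 111
 168 223 239 242 242 241]
```

```bash
python3 -c "
from h import *
go([.549,-.1018,.023],14.25)"
```

```text
t 9.95 pos [ 0.5026 -0.0875  0.2006] ori [-1.7999e+02 -4.0000e-02  1.4260e+01] F [ 0.6 -0.4 -0.1] w 0.472
dp [0.0413 0.0253 0.1776] rot [-0.0002 -0.0007  0.0002]
```

servo_tool:
  commands:
    - {"dp": [0.0415, 0.0255, 0.02], "rotation": [0, 0, 0], "grip": 0.05}
    - {"dp": [0.0415, 0.0255, 0.06], "rotation": [0, 0, 0], "grip": 0.05}
    - {"dp": [0.0415, 0.0255, 0.09], "rotation": [0, 0, 0], "grip": 0.05}
    - {"dp": [0.0415, 0.0255, 0.1], "rotation": [0, 0, 0], "grip": 0.05}
    - {"dp": [0.0415, 0.0255, 0.1], "rotation": [0, 0, 0], "grip": 0.05}

```text
time_s: 10.58
position: [0.5493, -0.1007, 0.1007]
orientation: [-180.0, -0.0, 14.4]
ft_force: [0.2, -0.4, -0.8]
width: 0.475
```

```bash
python3 -c "
from h import *
go([.549,-.1018,.023],14.25);snap('wrist','w10')"
```

```text
t 10.57 pos [ 0.5493 -0.1007  0.1007] ori [-1.7996e+02 -1.0000e-02  1.4360e+01] F [ 0.2 -0.4 -0.8] w 0.475
dp [-0.0006  0.001   0.0777] rot [-0.0006 -0.0002  0.0019]
```

View pics/w10.png

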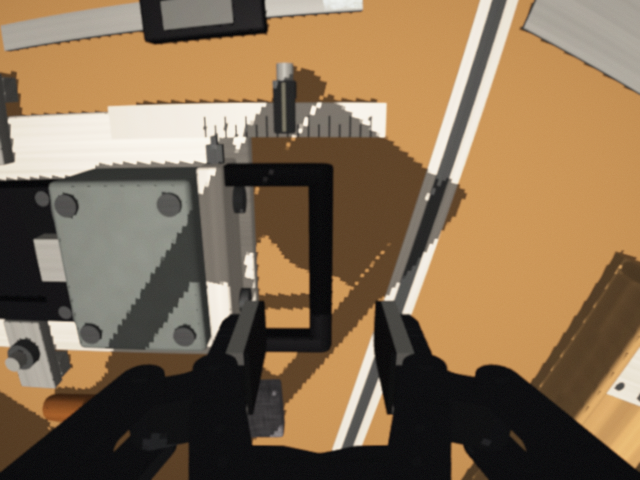

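servo_tool:
  commands:
    - {"dp": [-0.0005, 0.001, 0.03], "rotation": [0, 0, 0.002], "grip": 0.05}
    - {"dp": [-0.0005, 0.001, 0.055], "rotation": [0, 0, 0.002], "grip": 0.05}
    - {"dp": [-0.0005, 0.001, 0.072], "rotation": [0, 0, 0.002], "grip": 0.05}
    - {"dp": [-0.0005, 0.001, 0.078], "rotation": [0, 0, 0.002], "grip": 0.05}
    - {"dp": [-0.0005, 0.001, 0.078], "rotation": [0, 0, 0.002], "grip": 0.05}

```text
time_s: 11.25
position: [0.5502, -0.1024, 0.024]
orientation: [180.0, -0.1, 14.2]
ft_force: [-0.7, 0.9, 0.6]
width: 0.474
```

servo_tool:
  commands:
    - {"dp": [0, 0, 0], "rotation": [0, 0, 0], "grip": 1}
    - {"dp": [0, 0, 0], "rotation": [0, 0, 0], "grip": 1}
    - {"dp": [0, 0, 0], "rotation": [0, 0, 0], "grip": 1}
    - {"dp": [0, 0, 0], "rotation": [0, 0, 0], "grip": 1}

```text
time_s: 11.75
position: [0.5506, -0.1013, 0.0251]
orientation: [-180.0, -0.2, 14.2]
ft_force: [-0.3, 5.8, 5.3]
width: 0.115
```

```bash
python3 -c "
from h import *
go([.549,-.1018,.023],14.25);snap('wrist','w11')"
```

```text
t 11.75 pos [ 0.5506 -0.1013  0.0251] ori [-179.99   -0.21   14.21] F [-0.3  5.8  5.3] w 0.115
dp [-0.0017  0.0001  0.0021] rot [-0.0002 -0.0036 -0.0006]
```

View pics/w11.png

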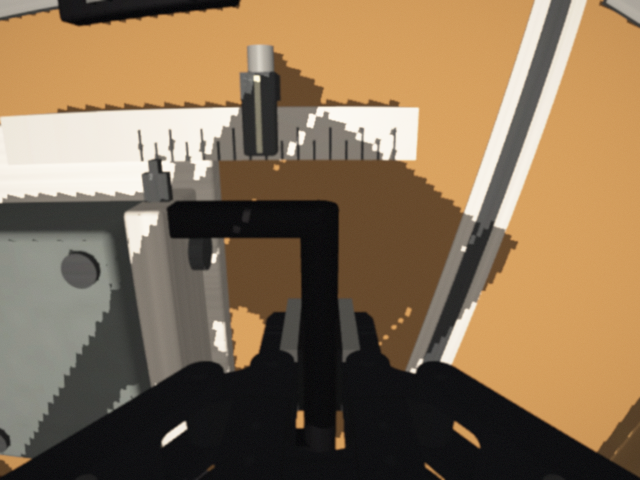

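servo_tool:
  commands:
    - {"dp": [0, 0.004, 0], "rotation": [0, 0, 0], "grip": 1}
    - {"dp": [0, 0.01, 0], "rotation": [0, 0, 0], "grip": 1}
    - {"dp": [0, 0.016, 0], "rotation": [0, 0, 0], "grip": 1}
    - {"dp": [0, 0.022, 0], "rotation": [0, 0, 0], "grip": 1}
    - {"dp": [0, 0.025, 0], "rotation": [0, 0, 0], "grip": 1}

```text
time_s: 12.42
position: [0.556, -0.1227, 0.0251]
orientation: [-179.7, -0.2, 14.2]
ft_force: [0.7, 12.1, 2.6]
width: 0.117
```

servo_tool:
  commands:
    - {"dp": [0, 0.003, 0], "rotation": [0, 0, 0], "grip": 1}
    - {"dp": [0, 0.003, 0], "rotation": [0, 0, 0], "grip": 1}

```text
time_s: 12.68
position: [0.556, -0.1227, 0.0251]
orientation: [-179.5, -0.2, 14.2]
ft_force: [-0.6, 10.9, 1.7]
width: 0.118
```

```bash
python3 -c "
from h import *
go([.549,-.1018,.023],14.25);s=snap('wrist','w12')
print(inv(telemetry.read_state()['position'][None]))
cv2.imwrite('pics/w12c.png',cv2.resize(s['image'][60:210,130:330,::-1],None,fx=4,fy=4,interpolation=cv2.INTER_CUBIC))"
```

```text
t 12.68 pos [ 0.556  -0.1227  0.0251] ori [-1.7946e+02 -1.6000e-01  1.4160e+01] F [-0.6 10.9  1.7] w 0.118
dp [-0.0017 -0.0219  0.0023] rot [-0.0094 -0.0027 -0.0015]
[[110.80316359   1.4413562 ]]
```

View pics/w12.png

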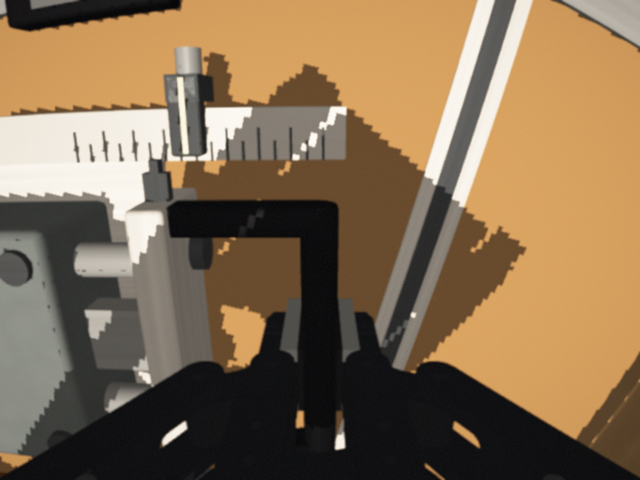

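View pics/w12c.png

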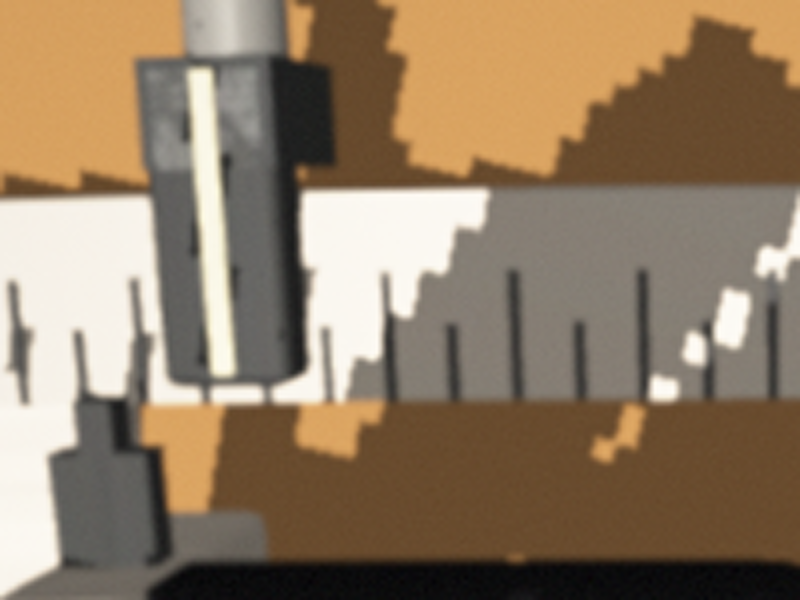

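```bash
cat > m.py <<'E'
from h import *
def m(f,ptr,l1,l2,off=(130,60),k=4):
    s=load(f); c=lambda L:[(off[0]+a/k,off[1]+b/k) for a,b in L]
    P=inv(onz(s,c([ptr]),.038))[0]; L=inv(onz(s,c([l1,l2]),.041)); 
    print('ptr',P,'line',L,'rem',L[:,0]-P[0])
E
python3 -c "
from m import *
m('w12',(100,402),(200,70),(223,376))"
```

```text
ptr [59.91093431 61.99191969] line [[70.94951516 86.42485974]
 [70.93183312 64.20630707]] rem [11.03858085 11.02089881]
```

servo_tool:
  commands:
    - {"dp": [0, 0.006, 0], "rotation": [-0.009, 0, 0], "grip": 1}
    - {"dp": [0, 0.01, 0], "rotation": [-0.009, 0, 0], "grip": 1}
    - {"dp": [0, 0.013, 0], "rotation": [-0.009, 0, 0], "grip": 1}
    - {"dp": [0, 0.013, 0], "rotation": [-0.009, 0, 0], "grip": 1}
    - {"dp": [0, 0.013, 0], "rotation": [-0.009, 0, 0], "grip": 1}

```text
time_s: 13.35
position: [0.5583, -0.1317, 0.0251]
orientation: [-179.7, -0.1, 14.2]
ft_force: [-1.4, 11.3, 3.1]
width: 0.109
```

```bash
python3 -c "
from h import *
go([.549,-.1018,.023],14.25);s=snap('wrist','w13')
print(inv(telemetry.read_state()['position'][None]))
cv2.imwrite('pics/w13c.png',cv2.resize(s['image'][60:210,80:280,::-1],None,fx=4,fy=4,interpolation=cv2.INTER_CUBIC))"
```

```text
t 13.35 pos [ 0.5583 -0.1317  0.0251] ori [-1.7967e+02 -1.2000e-01  1.4160e+01] F [-1.4 11.3  3.1] w 0.109
dp [-0.0017 -0.0312  0.0023] rot [-0.0058 -0.0022 -0.0016]
[[120.12811866   1.45661464]]
```

View pics/w13c.png

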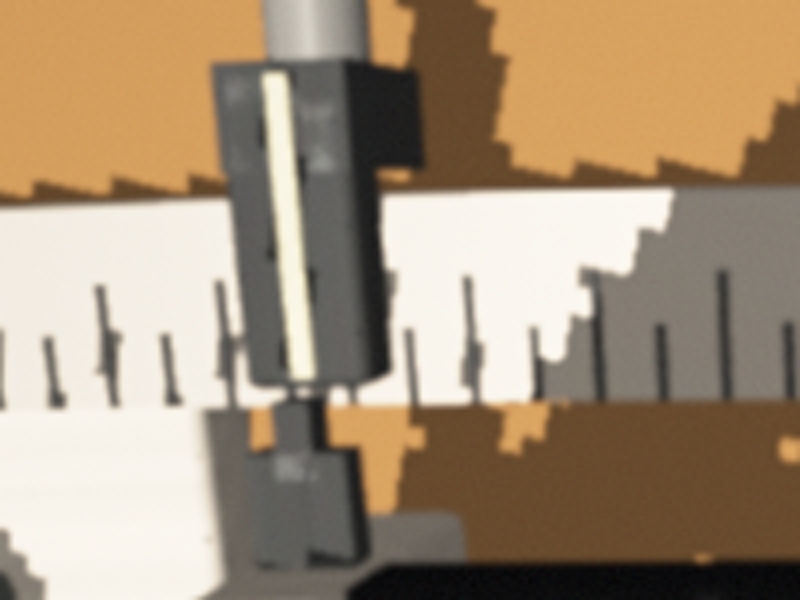

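```bash
python3 -c "
from h import *
for n,f,x in (('a','w12',140),('b','w13',137)):
    s=load(f); im=s['image'][145:185,x:x+40,::-1]
    cv2.imwrite('pics/z%s.png'%n,cv2.resize(im,None,fx=12,fy=12,interpolation=cv2.INTER_NEAREST))
a=cv2.imread('pics/za.png');b=cv2.imread('pics/zb.png')
cv2.imwrite('pics/zz.png',cv2.resize(np.hstack([a,b]),(800,400)))
"
```

```text
(no output)
```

View pics/zz.png

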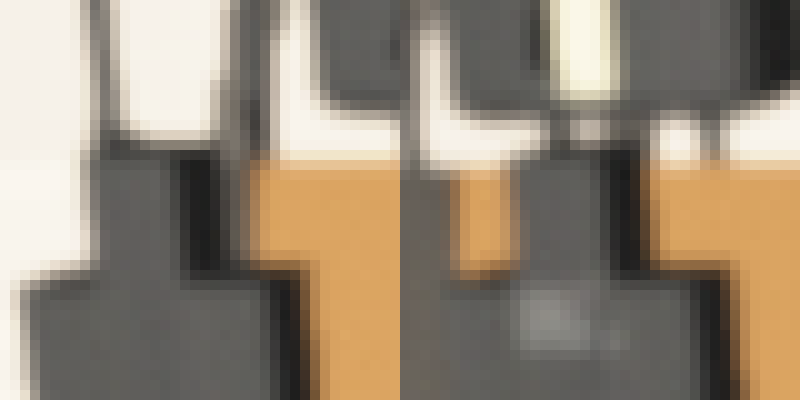

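```bash
python3 -c "
from m import *
m('w12',(153.7,161),(130+200/4,60+70/4),(130+223/4,60+376/4),(0,0),1)
m('w13',(153.3,161),(80+275/4,60+75/4),(155.3,154),(0,0),1)"
```

```text
ptr [59.47267894 61.84211014] line [[70.94951516 86.42485974]
 [70.93183312 64.20630707]] rem [11.47683621 11.45915418]
ptr [68.69715367 61.89000778] line [[70.87805599 86.37316844]
 [70.75715898 64.39284951]] rem [2.18090233 2.06000531]
```

servo_tool:
  commands:
    - {"dp": [0, 0.004, 0], "rotation": [-0.005, 0, 0], "grip": 1}
    - {"dp": [0, 0.0058, 0], "rotation": [-0.005, 0, 0], "grip": 1}
    - {"dp": [0, 0.0058, 0], "rotation": [-0.005, 0, 0], "grip": 1}
    - {"dp": [0, 0.0058, 0], "rotation": [-0.005, 0, 0], "grip": 1}
    - {"dp": [0, 0.0058, 0], "rotation": [-0.005, 0, 0], "grip": 1}

```text
time_s: 14.02
position: [0.5587, -0.1335, 0.0251]
orientation: [-179.6, -0.1, 14.2]
ft_force: [0.2, 12.7, 2.0]
width: 0.118
```

```bash
cat > k.py <<'E'
from h import *
import sys
n=sys.argv[1]
go([.549,-.1018,.023],14.25);s=snap('wrist','w'+n)
print(inv(telemetry.read_state()['position'][None]))
im=s['image'][70:185,80:240,::-1]
cv2.imwrite('pics/w%sc.png'%n,cv2.resize(im,None,fx=5,fy=5,interpolation=cv2.INTER_NEAREST))
E
python3 k.py 14
```

```text
t 14.03 pos [ 0.5587 -0.1335  0.0251] ori [-1.7963e+02 -9.0000e-02  1.4150e+01] F [ 0.2 12.7  2. ] w 0.118
dp [-0.0017 -0.0331  0.0024] rot [-0.0064 -0.0015 -0.0017]
[[122.03235432   1.44255179]]
```

View pics/w14c.png

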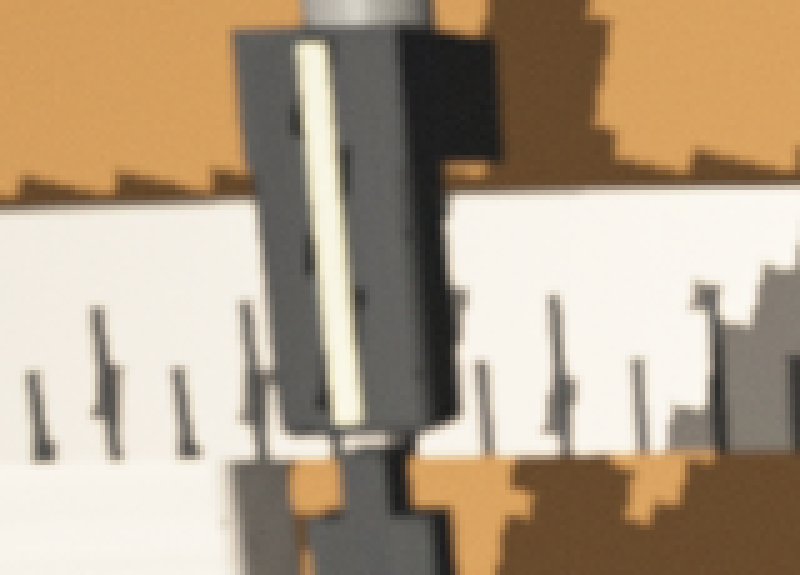

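```bash
python3 -c "
from m import *
m('w14',(153.0,160.5),(142.1,78.4),(149.4,154),(0,0),1)
s=load('w14');print('ticks',inv(onz(s,[(80+a/5,70+b/5) for a,b in[(118,455),(192,455),(262,455),(488,452),(568,452),(645,450),(718,448)]],.034)))"
```

```text
ptr [70.52435121 62.0529229 ] line [[70.79051513 86.54978124]
 [70.80973707 64.4332812 ]] rem [0.26616392 0.28538586]
ticks [[52.11199232 61.69728021]
 [57.20944954 61.59073346]
 [61.97391344 61.4988646 ]
 [77.05744666 61.44780957]
 [82.29366817 61.3790749 ]
 [87.30518788 61.44849138]
 [92.02506546 61.52752292]]
```

servo_tool:
  commands:
    - {"dp": [0, 0.0044, 0], "rotation": [-0.006, 0, 0], "grip": 1}
    - {"dp": [0, 0.0044, 0], "rotation": [-0.006, 0, 0], "grip": 1}
    - {"dp": [0, 0.0044, 0], "rotation": [-0.006, 0, 0], "grip": 1}
    - {"dp": [0, 0.0044, 0], "rotation": [-0.006, 0, 0], "grip": 1}
    - {"dp": [0, 0.0044, 0], "rotation": [-0.006, 0, 0], "grip": 1}

```text
time_s: 14.7
position: [0.5588, -0.1339, 0.0251]
orientation: [-179.6, -0.0, 14.1]
ft_force: [-1.1, 12.9, 2.8]
width: 0.116
```

```bash
python3 k.py 15; python3 -c "
from h import *
snap('top','t15');s=snap('scene','s15')
cv2.imwrite('pics/s15c.png',cv2.resize(s['image'][200:330,265:425,::-1],None,fx=5,fy=4.5,interpolation=cv2.INTER_CUBIC))"
```

```text
t 14.7 pos [ 0.5588 -0.1339  0.0251] ori [-1.7963e+02 -5.0000e-02  1.4130e+01] F [-1.1 12.9  2.8] w 0.116
dp [-0.0017 -0.0335  0.0023] rot [-0.0064 -0.0008 -0.002 ]
[[122.35492455   1.42269635]]
```

View pics/w15c.png

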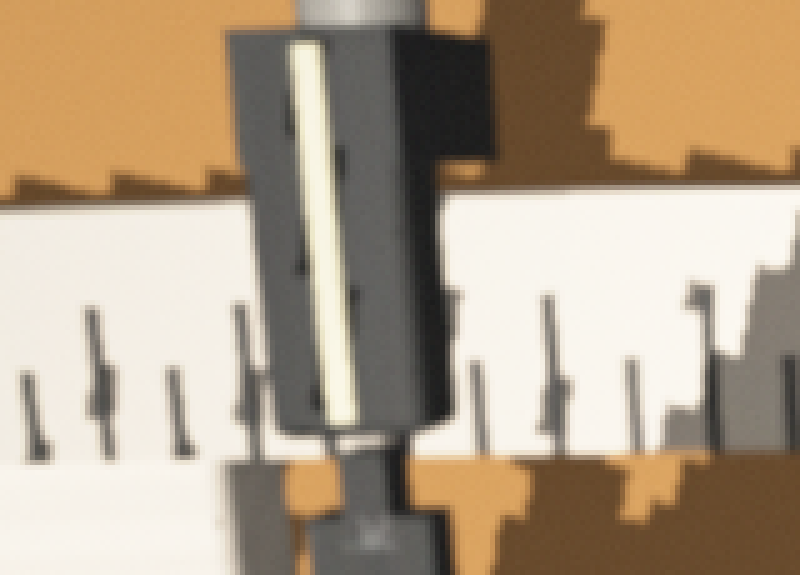

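View pics/s15c.png

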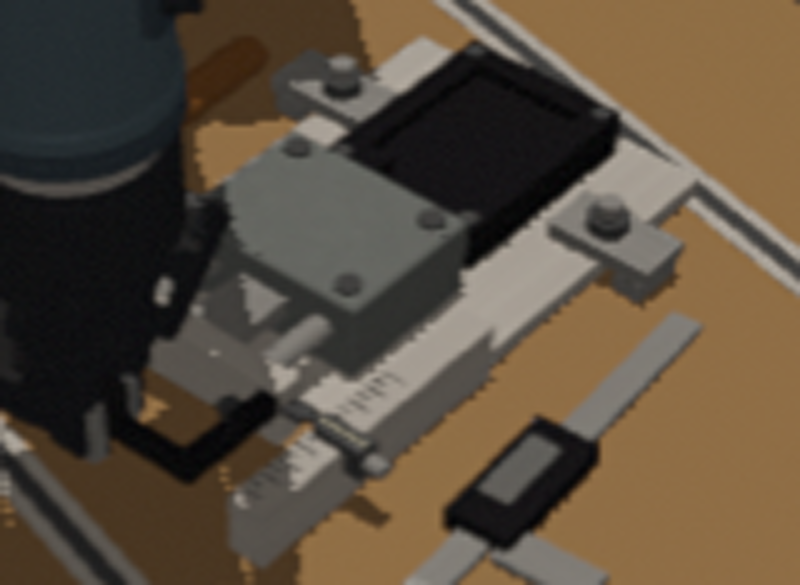

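View pics/t15.png

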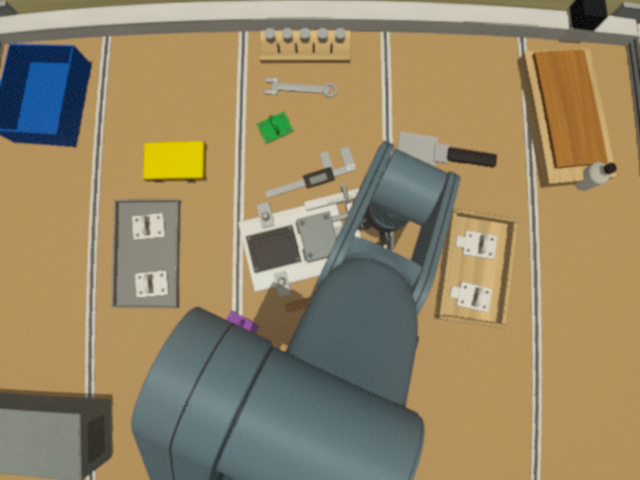

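```bash
python3 -c "
from m import *
m('w15',(152.8,160.5),(141.2,78.4),(148.4,154),(0,0),1)
s=load('s15');z=cv2.resize(s['image'][270:310,310:350,::-1],None,fx=14,fy=14,interpolation=cv2.INTER_CUBIC);cv2.imwrite('pics/s15z.png',z)
# where would pointer be in scene if aligned: 
a=np.radians(-75.75);W=lambda x,y,z:np.array([.5273,-.0156,0])+[(x*np.cos(a)-y*np.sin(a))/1e3,(x*np.sin(a)+y*np.cos(a))/1e3,z/1e3]
print((proj(s,[W(71.8,63,38),W(71.8,62,41),W(71.8,82,41)])-[310,270])*14)"
```

```text
ptr [70.83461402 62.06334658] line [[70.90295325 86.56067737]
 [70.87024032 64.44991999]] rem [0.06833923 0.0356263 ]
[[252.83232997 318.99425484]
 [247.0638323  300.53577537]
 [363.90194468 378.03487494]]
```

View pics/s15z.png

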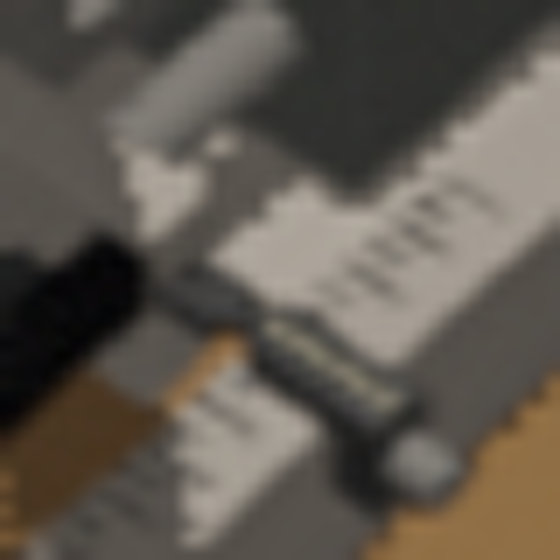

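```bash
python3 -c "
from h import *
go([.549,-.1018,.023],14.25); print(inv(telemetry.read_state()['position'][None]))
print(env.close_job())"
```

```text
t 14.85 pos [ 0.5588 -0.1339  0.0251] ori [-1.7964e+02 -5.0000e-02  1.4130e+01] F [ 0.1 13.3  2.2] w 0.111
dp [-0.0017 -0.0335  0.0023] rot [-0.0063 -0.0008 -0.002 ]
[[122.37790304   1.44709209]]
the job is handed in; nothing more can be done
None
```

The bracket now stands foot down in the tray's empty half, clear of the finished one. I gripped the handle, pulled the slide out to the flag line, and handed the job in at 14.85 s while still holding it there.

- **Bracket:** I lifted it out by its lug, set it down under light contact (about 9 N), and then released it. The last top view shows both brackets standing apart in the tray, the nest empty, and nothing else I could see moved. The arm hides most of the brush, the green piece near it and part of the fixture in that view.
- **Slide:** The last wrist picture puts the pointer within about 0.1 mm of the flag line, and the coarser scene view agrees to about 0.3 mm. The hand had moved about 33.5 mm, against roughly 34.3 mm measured beforehand as the distance to go. That leaves a disagreement of up to about 0.8 mm, which is within camera calibration and grip give.
- **Hold:** The spring was pulling with about 13 N at hand-in, and the hand stayed still between the last two readings (0.15 s apart).

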